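Put the kitchen odds and ends back where they belong

ROBOT

A 6-joint arm with a two-finger parallel gripper is mounted at the origin on the work surface. World frame = base frame: x ahead of the robot, y to its left, z up, the work surface at z = 0. Lengths are in mm, angles in rad, forces in N, time in s.
With the tool pointing down it reaches from about 275 to 750 mm from the base axis. Payload 10.2 kg.
Tool frame: the origin (TCP) lies midway between the tips of the shut fingers; the grasp point (between the pads) lies 19 mm behind it; z points along the fingers, y is the line along which they close (so a half turn about z gives the same grasp; the last joint's range is limited). The gripper opens to 85 mm and grips with 20 to 120 N. Pads are 22 mm wide; open, the fingers measure 114 mm over their backs; the gripper's body (76 mm by 85 mm) begins 54 mm behind the grasp point. The pads swing forward as they close: fully open they stand 13 mm farther back than shut.
Start: joints at [0.927, 0.313, 1.498, -0, 1.331, -0.223], TCP at [214.471, 479.201, 231.294] pointing down, gripper open.
Joint ranges: [-2.94, 2.94], [-0.97, 2.17], [0.19, 2.56], [-1.23, 4.37], [0.02, 3.11], [-2.88, 2.88]. Speed limits (rad/s): [2.39, 2.39, 3.01, 3.14, 3.14, 3.14].

INTERFACE

Orientations are given as a unit quaternion [w, x, y, z].
In Python, from rig import ctrl gives the robot as it stands.
- The arm moves only by the tool send_rows, never from a script. Its argument "targets" is a list of rows, each an object with "offset": the shift along the world's x, y, z in cm, a list of three; "spin": the turn about the world's z in rad. A call has 1 to 8 rows; each row is the pose to reach, as a shift and turn from the pose commanded when the call began; what a row does not reach only later rows make up. A row lasts 1/12 s, in which the tool goes at most 41.7 mm and 7.16 degrees, less where a joint would pass 70% of its speed; a pose out of reach is approached as far as the arm can. A call with a gripper value outside its range is refused whole. "grip" is the opening, from 0 (shut) to 1 (fully open), set as the call begins (left out, the last holds). The fingers move at their own pace and stop on an object; "squeeze" is the grip in N (left out, the last holds). Time passes only in rows, so rows that repeat a pose let the fingers close. It gives the time, the measured TCP pose, the force, the opening and the grip force at its end, in the units of the state.
- ctrl.sense(): the state, without advancing time (a new reading comes with each control period).
- ctrl.capture(name): name is "scene" or "top" or "wrist"; returns (picture, depth): 480x640x3 uint8, red, green, blue; 480x640 float32, mm along the optical axis (not along the pixel's ray), 0 where there is no reading.
- ctrl.calibration(name): a dict with "fx", "fy", "cx", "cy" (pixels), "view" (4x4, takes a point from world to camera coordinates); the wrist camera has in their place "mount" (4x4, takes a point from camera to tool coordinates, whose origin is the TCP and whose axes are the flange's). Camera axes: x right, y down, z forward; pixel columns grow to the right and rows downward; lengths in mm; the calibration is good to about 2 mm. A picture is of the moment at which its call begins: read the wrist's pose just before it. calibration takes no time and is no camera call.
- ctrl.finish_job(): hands the job in; it is judged then, once.
Trained networks look in the newest picture that a camera, given by its name, has taken for a name from the list of things; names that differ only in an ending like _2 or _b are one class to them, and where a whole thing is asked for, a point or a joint stands for the part that bears it (a point fixed in the world has none). Each returns a list of dicts, best first, with "conf" (0 to 1); they miss things now and then, are a little off and sometimes report something else, mostly with a low value. They report only what shows in the picture. A call takes as long as a camera call. They do not tell look-alikes from the thing itself.
- ctrl.search_frame(camera, query): "box" ([left, top, right, bottom] in pixels, round what is visible of it).
- ctrl.place_of(camera, query): "uv" ([column, row] in pixels: a listed point, or the origin of a listed thing).
The state is a dict: "time_s": time; "joints": joint angles; "dq": joint speeds; "tau": joint torques, N m; "eef_pos": TCP position; "ee_rot": TCP orientation; "force": force on the tool from outside, world axes, zero at the start; "wrist_torque": the same for the moment, N m; "grip_width": opening from 0.0 (shut) to 1.0 (fully open); "grip_force": force on a finger pad.
Only numpy, scipy, OpenCV 4.12 (cv2) and the standard library are available. Lean on these libraries where they do the work, as an engineer would, in place of code of your own. Each camera call takes 0.05 s, during which the arm holds its last target. There are 200 camera calls.

TASK

Tidy the worktop: stand both spice jars in the blue rack and both egg cups in the oak rack, one to a compartment, and put the sink plug in the middle of the white dish, knob up. Everything must end upright, flat on the floor of its rack or dish; leave the mug and the soap dispenser where they are.

Things in the scene. Friction and masses are not known exactly. Their poses are not given: they have to be found in the camera images.
- jar_red: Spice jar filled with red paprika, white cap. Upright cylinder 42 mm in diameter up to 60 mm high, cap 38 mm in diameter from 66 to 85 mm, 85 mm tall overall, about 0.12 kg. Loose. Origin: centre of its underside, z up.
- jar_green: Spice jar filled with green herbs, white cap; same size and weight as the red one. Loose. Origin: centre of its underside, z up.
- eggcup_white: White china egg cup, 62 mm tall: foot 40 mm in diameter, thin 20 mm stem, open bowl 48 mm in diameter with straight sides between 38 and 62 mm high (rim 4 mm thick); about 0.07 kg. Loose. Origin: centre of its underside, z up.
- eggcup_yellow: Yellow china egg cup, same shape and weight as the white one. Loose. Origin: centre of its underside, z up.
- plug: Steel sink plug: a flat disc 70 mm in diameter and 8 mm thick with a black round knob on top, 22 mm in diameter from 24 to 48 mm high, on a 12 mm stem; 48 mm tall overall, about 0.11 kg. Loose. Origin: centre of its underside, z up.
- rack_blue: Blue open-topped rack, fixed: 70 mm (its x) by 135 mm (its y), 25 mm high, walls and floor 5 mm thick. A 5 mm cross wall in the middle of its length parts it into two compartments of 60 by 60 mm, their centres 32.5 mm from the origin along +y and -y. Origin: centre of its underside, on the worktop.
- rack_oak: Pale oak open-topped rack, fixed: same shape, size and axes as the blue one. Origin: centre of its underside, on the worktop.
- dish: Low round white china dish, fixed: 104 mm in diameter and 14 mm high at the rim, wall 4 mm, floor 5 mm thick, flat inside over about 88 mm. Origin: centre of its underside, on the worktop.
- mug: Blue mug standing on the worktop, 80 mm in diameter, 90 mm tall, handle at its +y. Not part of the job. Origin: centre of its underside.
- soap: Amber soap dispenser with a steel pump, 62 mm in diameter, 168 mm tall. Not part of the job. Origin: centre of its underside.
Not all that is in view belongs to the job. What is shaped like the jar_green but black or purple is not meant. Leave any purple look-alike of the eggcup_white alone.

How it is judged (in metres and radians):
At the end, for the whole second after the job is handed in: Both jars stand in the blue rack and both egg cups in the oak rack, undersides less than 10 mm above the rack's underside (down on its floor); the plug likewise in the dish, within 15 mm of its centre; all upright within 0.12 rad, released and at rest (x of jar_red in the frame of rack_blue between -0.015 and 0.015 m and y of jar_red in the frame of rack_blue between -0.05 and 0.05 m and z of each of jar_red, jar_green in the frame of rack_blue below 0.01 m and x of jar_green in the frame of rack_blue between -0.015 and 0.015 m and y of jar_green in the frame of rack_blue between -0.05 and 0.05 m and x of eggcup_white in the frame of rack_oak between -0.015 and 0.015 m and y of eggcup_white in the frame of rack_oak between -0.05 and 0.05 m and z of each of eggcup_white, eggcup_yellow in the frame of rack_oak below 0.01 m and x of eggcup_yellow in the frame of rack_oak between -0.015 and 0.015 m and y of eggcup_yellow in the frame of rack_oak between -0.05 and 0.05 m and horizontal distance between plug and dish below 0.015 m and z of plug in the frame of dish below 0.01 m and angle between each of jar_red, jar_green, eggcup_white, eggcup_yellow, plug's own z axis and vertical below 0.12 rad and linear speed of each of jar_red, jar_green, eggcup_white, eggcup_yellow, plug below 0.02 m/s); the robot touches nothing.
It fails at once if the mug is shifted by more than 20 mm or tipped (distance of mug from where it was at the start of the episode above 0.02 m or angle between mug's own z axis and vertical above 0.3 rad).
It fails at once if the soap dispenser is shifted by more than 20 mm or tipped (distance of soap from where it was at the start of the episode above 0.02 m or angle between soap's own z axis and vertical above 0.3 rad).
It also fails if it takes over 125 s, if anything falls off the work surface, if the arm or the gripper's body presses on something with over 40 N, if the wrist force passes 120 N, or if a joint passes its speed limit or range.

## Working session

There is one attempt and no reset: what is moved stays moved. The work goes in short steps, Python scripts to look and compute and a tool call to move; the robot and the scene stay as the last step left them, time stands still between calls to the robot, and variables do not carry over. Pictures are saved under pics/ and viewed, at most 14 in all, crops included, and the job is handed in when it is done.

Besides the shell and the picture viewer there is one more tool, called after ">>>" as a command line: name --argument value ..., lists and objects as JSON in quotes. send_rows: Moves the arm, as the interface text tells. Its arguments: {"type":"object","properties":{"targets":{"type":"array"},"grip":{"type":"number"},"squeeze":{"type":"number"}},"required":["targets"]}

```bash
mkdir -p pics; ls; cat > h.py <<'E'
import numpy as np, cv2
from rig import ctrl
def snap(cam,fn=None):
    s=ctrl.sense(); im,d=ctrl.capture(cam)
    if fn: cv2.imwrite('pics/'+fn,cv2.cvtColor(im,cv2.COLOR_RGB2BGR))
    return s,im,d
def world(cam,u,v,z):
    c=ctrl.calibration(cam); 
    p=np.array([(u-c['cx'])/c['fx']*z,(v-c['cy'])/c['fy']*z,z,np.ones_like(z)])
    return (np.linalg.inv(np.array(c['view']))@p)[:3]
def cloud(cam,d):
    v,u=np.mgrid[0:480,0:640]
    return world(cam,u.ravel(),v.ravel(),d.ravel().astype(float)).T.reshape(480,640,3)
E
python3 - <<'E'
from h import *
s,im,d=snap('top','top0.png'); print(s['time_s'],s['eef_pos'],s['ee_rot'])
P=cloud('top',d); np.save('P.npy',P); np.save('im.npy',im)
for q in ['jar_red','jar_green','eggcup_white','eggcup_yellow','plug','rack_blue','rack_oak','dish','mug','soap']:
    for r in ctrl.search_frame('top',q)[:4]:
        b=r['box']; u,v=int((b[0]+b[2])/2),int((b[1]+b[3])/2)
        print(q,round(r['conf'],2),[int(x) for x in b],P[v,u].round(),im[v,u])
snap('scene','scene0.png')
E
```

```text
pics
0.0 [214.28984334 478.97653746 230.72911326] [-2.75952948e-04  2.08822999e-01  9.77953223e-01 -6.09858901e-04]
jar_red 0.68 [141, 219, 171, 244] [517. 415.  85.] [224 223 216]
jar_green 0.65 [234, 175, 256, 208] [622. 220.  86.] [241 243 239]
jar_green 0.65 [242, 145, 261, 170] [708. 212.  87.] [37 35 42]
jar_green 0.6 [266, 204, 284, 229] [569. 146.  85.] [210  81 248]
eggcup_white 0.68 [165, 279, 188, 300] [395. 367.  36.] [189  72 237]
eggcup_white 0.42 [291, 253, 319, 280] [463.  72.  44.] [45 45 52]
eggcup_yellow 0.59 [494, 232, 522, 254] [ 544. -406.   30.] [255 251   0]
plug 0.64 [291, 251, 320, 278] [467.  73.  45.] [49 50 57]
rack_blue 0.68 [402, 193, 457, 219] [ 630. -220.   19.] [ 54 139 239]
rack_blue 0.26 [235, 178, 256, 206] [622. 220.  86.] [241 243 239]
rack_oak 0.97 [356, 242, 419, 295] [ 469. -124.   20.] [255 253 207]
rack_oak 0.31 [317, 174, 361, 214] [655.   0.   2.] [255 255 255]
dish 0.6 [318, 176, 360, 215] [648.   0.   6.] [255 255 255]
mug 0.92 [437, 304, 482, 359] [ 331. -297.    5.] [ 66 110 159]
soap 0.61 [98, 310, 159, 335] [310. 432. 141.] [206 106  14]
```

View pics/top0.png

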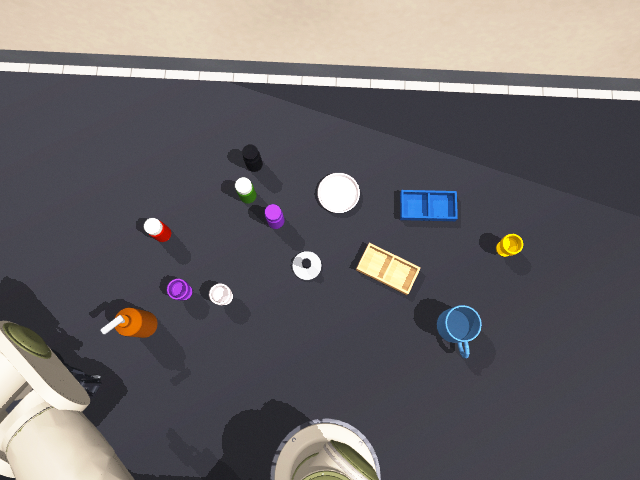

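View pics/scene0.png

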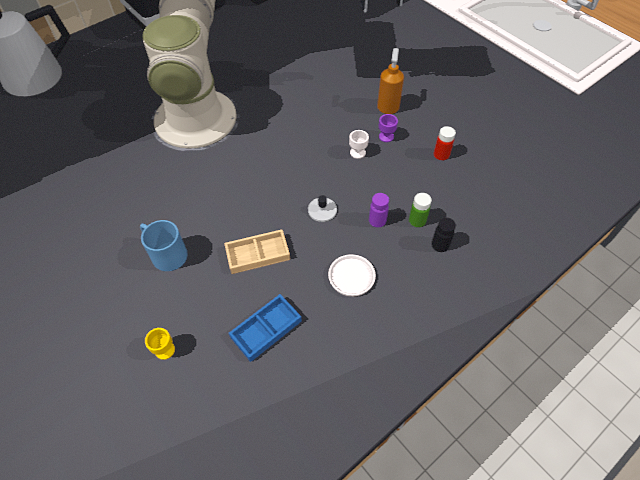

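Candidates in the top view:
- **Jars:** white cap with red body (157,230), white cap with green body (245,190), purple (275,215), black (252,157). The first two fit the description.
- **Egg cups:** white (221,294) and yellow (510,245) are meant. The purple one (179,289) is a look-alike.

Everything is standing. The plug is at (307,265), the dish at (339,193), the blue rack at (429,205) and the oak rack at (388,268).

```bash
python3 - <<'E'
from h import *
P=np.load('P.npy'); im=np.load('im.npy')
def win(u,v,r,zlo,zhi):
    m=np.zeros((480,640),bool); m[v-r:v+r,u-r:u+r]=1
    return m&(P[...,2]>zlo)&(P[...,2]<zhi)
for n,u,v,r,a,b in [('red',157,230,18,78,95),('green',245,190,18,78,95),('purplejar',275,215,18,78,95),('black',252,157,18,78,95),('ewhite',221,294,16,54,70),('epurple',179,289,16,54,70),('eyellow',510,245,18,54,70),('plugdisc',307,265,20,4,14),('knob',307,265,20,40,56),('dishrim',339,193,26,9,25),('mug',461,325,26,82,100),('soapbody',130,320,40,90,200)]:
    Q=P[win(u,v,r,a,b)]; 
    if len(Q)<4: print(n,len(Q)); continue
    c,rr=cv2.minEnclosingCircle(Q[:,:2].astype(np.float32)); print(n,len(Q),'mean',Q.mean(0).round(1),'circ',np.round(c,1),round(rr,1), 'mid',((Q.min(0)+Q.max(0))/2).round(1))
for n,u,v in [('blue',429,205),('oak',388,268)]:
    Q=P[win(u,v,40,18,34)]; R=cv2.minAreaRect(Q[:,:2].astype(np.float32)); print(n,len(Q),Q.mean(0).round(1),R)
c=ctrl.calibration('top'); print(np.linalg.inv(np.array(c['view'])).round(2), c['fx']); print(ctrl.calibration('wrist'))
b=cv2.cvtColor(im,cv2.COLOR_RGB2BGR)[140:310,130:330]; cv2.imwrite('pics/crop1.png',cv2.resize(b,None,fx=3.4,fy=3.4,interpolation=cv2.INTER_CUBIC))
E
```

```text
red 221 mean [531.5 425.7  84.9] circ [531.8 427. ] 19.6 mid [531.9 427.2  84.8]
green 208 mean [639.3 226.1  84.6] circ [640.  226.7] 19.3 mid [639.6 226.4  84.6]
purplejar 211 mean [578.2 152.4  84.6] circ [578.4 152.6] 19.6 mid [578.9 152.7  84.6]
black 202 mean [722.  217.   84.6] circ [723.3 218.5] 20.0 mid [723.5 217.4  84.4]
ewhite 125 mean [386.4 262.7  61.4] circ [387.3 262.3] 24.4 mid [385.8 262.3  60.9]
epurple 141 mean [392.4 358.7  60.9] circ [392.9 359.4] 24.4 mid [392.6 359.3  60.9]
eyellow 134 mean [ 536.6 -405.4   59.9] circ [ 536.1 -406.5] 25.3 mid [ 537.  -405.5   60. ]
plugdisc 568 mean [470.1  69.5   8. ] circ [477.7  69.4] 59.2 mid [473.7  68.3   9. ]
knob 69 mean [470.8  70.1  47.7] circ [471.3  70.3] 10.6 mid [471.   70.5  46.9]
dishrim 291 mean [658.1   1.9  12.7] circ [655.2   2.2] 52.0 mid [655.1   1.9  14.2]
mug 248 mean [ 346.3 -282.4   88.8] circ [ 343.4 -282.5] 42.6 mid [ 343.8 -282.6   89.1]
soapbody 827 mean [309.4 439.6 128.6] circ [309.6 448.1] 35.7 mid [311.9 444.6 131.9]
blue 474 [ 633.4 -217.1   23.6] ((633.6142578125, -218.78256225585938), (72.6
[... 179 characters left out ...]
84375)
[[ 5.00000e-02 -9.80000e-01  2.10000e-01  2.65780e+02]
 [-1.00000e+00 -5.00000e-02  1.00000e-02  2.12600e+01]
 [-0.00000e+00 -2.10000e-01 -9.80000e-01  1.25369e+03]
 [ 0.00000e+00  0.00000e+00  0.00000e+00  1.00000e+00]] 525.2893379546923
{'fx': 415.81541295198434, 'fy': 415.81541295198434, 'cx': 315.3662350680641, 'cy': 234.39374823935503, 'mount': array([[-9.38287572e-04, -9.64657966e-01, -2.63503563e-01,
         6.57629955e+01],
       [ 9.99999055e-01, -1.16997714e-03,  7.22347300e-04,
        -4.27905868e-01],
       [-1.00511122e-03, -2.63502636e-01,  9.64658152e-01,
        -1.43534922e+02],
       [ 0.00000000e+00,  0.00000000e+00,  0.00000000e+00,
         1.00000000e+00]])}
```

View pics/crop1.png

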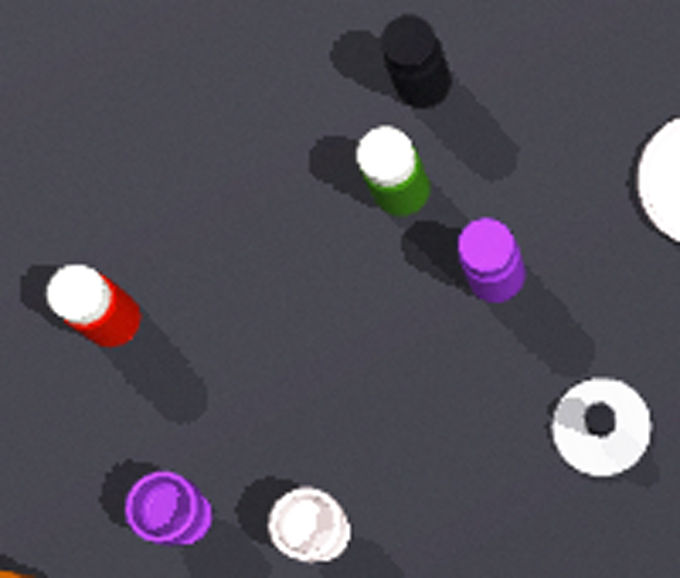

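The crop confirms white caps on the red jar (crop 100,310) and the green jar (395,175), and a white egg cup (310,525). The purple and black ones are look-alikes. I'll fetch the red jar first.

>>> send_rows --targets '[{"offset": [31.7, -5.2, 0]}, {"offset": [31.7, -5.2, 0]}, {"offset": [31.7, -5.2, 0]}, {"offset": [31.7, -5.2, 0]}, {"offset": [31.7, -5.2, 0]}, {"offset": [31.7, -5.2, 0]}, {"offset": [31.7, -5.2, 0]}, {"offset": [31.7, -5.2, 0]}]' --grip 1 --squeeze 60

```text
invalid input
```

>>> send_rows --targets '[{"offset": [31.7, -5.2, 0], "spin": 0}, {"offset": [31.7, -5.2, 0], "spin": 0}, {"offset": [31.7, -5.2, 0], "spin": 0}, {"offset": [31.7, -5.2, 0], "spin": 0}, {"offset": [31.7, -5.2, 0], "spin": 0}, {"offset": [31.7, -5.2, 0], "spin": 0}, {"offset": [31.7, -5.2, 0], "spin": 0}, {"offset": [31.7, -5.2, 0], "spin": 0}]' --grip 1 --squeeze 60

```text
time_s: 1.27
eef_pos: [534.5, 425.7, 230.7]
ee_rot: [0.0, 0.21, 0.978, -0.0]
force: [-0.1, 0.5, -0.0]
grip_width: 0.999
grip_force: 0.0
```

>>> send_rows --targets '[{"offset": [0, 0, -4], "spin": 0}, {"offset": [0, 0, -8], "spin": 0}, {"offset": [0, 0, -10], "spin": 0}, {"offset": [0, 0, -10], "spin": 0}]'

```text
time_s: 1.6
eef_pos: [529.6, 425.9, 125.5]
ee_rot: [-0.004, 0.209, 0.978, -0.003]
force: [-0.3, -0.0, 0.1]
grip_width: 0.999
grip_force: 0.0
```

```bash
python3 - <<'E'
from h import *
s,im,d=snap('wrist','w1.png'); print(s['eef_pos'],s['joints'],s['time_s'])
E
```

```text
[529.57225045 425.89133131 125.47191259] [ 5.05309330e-01  7.48771563e-01  1.08782426e+00  4.50214669e-05
  1.31486526e+00 -6.44333447e-01] 1.6
```

View pics/w1.png

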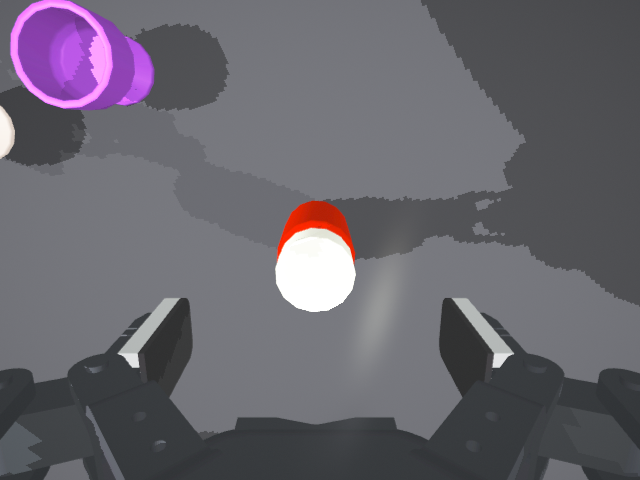

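Wrist view: the red jar's cap is centred at (316,270), between the fingers at columns 165 and 465. I'll descend and grip.

>>> send_rows --targets '[{"offset": [0, 0, -3], "spin": 0}, {"offset": [0, 0, -6], "spin": 0}, {"offset": [0, 0, -9], "spin": 0}, {"offset": [0, 0, -10.7], "spin": 0}, {"offset": [0, 0, -10.7], "spin": 0}, {"offset": [0, 0, -10.7], "spin": 0}]'

```text
time_s: 2.15
eef_pos: [532.4, 427.8, 26.4]
ee_rot: [0.001, 0.209, 0.978, 0.001]
force: [0.4, 0.4, 0.4]
grip_width: 0.997
grip_force: 0.0
```

>>> send_rows --targets '[{"offset": [0, 0, 0], "spin": 0}, {"offset": [0, 0, 0], "spin": 0}, {"offset": [0, 0, 0], "spin": 0}, {"offset": [0, 0, 0], "spin": 0}, {"offset": [0, 0, 0], "spin": 0}, {"offset": [0, 0, 0], "spin": 0}, {"offset": [0, 0, 0], "spin": 0}, {"offset": [0, 0, 0], "spin": 0}]' --grip 0 --squeeze 60

```text
time_s: 2.82
eef_pos: [532.2, 427.5, 26.0]
ee_rot: [0.001, 0.209, 0.978, 0.001]
force: [-0.3, -0.5, 7.5]
grip_width: 0.477
grip_force: 61.3
```

>>> send_rows --targets '[{"offset": [0, 0, 2], "spin": 0}, {"offset": [0, 0, 5], "spin": 0}, {"offset": [0, 0, 8], "spin": 0}, {"offset": [0, 0, 10.7], "spin": 0}, {"offset": [0, -1, 11.7], "spin": 0}, {"offset": [0.5, -4, 11.7], "spin": -0.1}, {"offset": [1, -7.5, 11.7], "spin": -0.2}, {"offset": [1.7, -11, 11.7], "spin": -0.3}]'

```text
time_s: 3.48
eef_pos: [547.6, 315.5, 140.3]
ee_rot: [-0.001, 0.354, 0.935, -0.001]
force: [1.6, -0.8, -2.3]
grip_width: 0.472
grip_force: 61.0
```

>>> send_rows --targets '[{"offset": [0.6, -4, 0], "spin": -0.1}, {"offset": [1.2, -8, 0], "spin": -0.2}, {"offset": [1.9, -12, 0], "spin": -0.3}, {"offset": [2.6, -16, 0], "spin": -0.4}, {"offset": [3.2, -20, 0], "spin": -0.5}, {"offset": [3.9, -24, 0], "spin": -0.6}, {"offset": [4.5, -28, 0], "spin": -0.7}, {"offset": [5.2, -32, 0], "spin": -0.817}]'

```text
time_s: 4.15
eef_pos: [599.5, -5.2, 140.4]
ee_rot: [-0.001, 0.697, 0.717, -0.0]
force: [2.1, 0.5, -1.9]
grip_width: 0.475
grip_force: 60.9
```

>>> send_rows --targets '[{"offset": [0.6, -4, 0], "spin": 0}, {"offset": [1.2, -8, 0], "spin": 0}, {"offset": [1.9, -12, 0], "spin": 0}, {"offset": [2.6, -15.5, 0], "spin": 0}, {"offset": [3.2, -18.4, 0], "spin": 0}, {"offset": [3.2, -18.4, -2], "spin": 0}, {"offset": [3.2, -18.4, -4.5], "spin": 0}, {"offset": [3.2, -18.4, -4.5], "spin": 0}]'

```text
time_s: 4.82
eef_pos: [629.3, -186.6, 90.3]
ee_rot: [-0.005, 0.696, 0.718, -0.002]
force: [-1.2, 0.6, -2.6]
grip_width: 0.474
grip_force: 61.0
```

>>> send_rows --targets '[{"offset": [0, 0, -2], "spin": 0}, {"offset": [0, 0, -4], "spin": 0}, {"offset": [0, 0, -5.5], "spin": 0}, {"offset": [0, 0, -6.3], "spin": 0}, {"offset": [0, 0, -6.6], "spin": 0}, {"offset": [0, 0, -6.6], "spin": 0}, {"offset": [0, 0, -6.6], "spin": 0}]'

```text
time_s: 5.4
eef_pos: [632.7, -186.9, 31.3]
ee_rot: [0.001, 0.695, 0.719, 0.0]
force: [-0.1, 0.6, -1.2]
grip_width: 0.476
grip_force: 61.1
```

>>> send_rows --targets '[{"offset": [0, 0, -0.1], "spin": 0}, {"offset": [0, 0, -0.1], "spin": 0}]'

```text
time_s: 5.57
eef_pos: [632.8, -187.0, 31.0]
ee_rot: [0.001, 0.695, 0.719, 0.0]
force: [-3.1, 1.4, 7.2]
grip_width: 0.473
grip_force: 61.9
```

>>> send_rows --targets '[{"offset": [0, 0, 0], "spin": 0}, {"offset": [0, 0, 0], "spin": 0}, {"offset": [0, 0, 0], "spin": 0}, {"offset": [0, 0, 0], "spin": 0}, {"offset": [0, 0, 2], "spin": 0}, {"offset": [0, 0, 5], "spin": 0}, {"offset": [0, 0, 9], "spin": 0}, {"offset": [0, 0, 12], "spin": 0}]' --grip 1

```text
time_s: 6.23
eef_pos: [632.7, -186.9, 152.1]
ee_rot: [0.001, 0.695, 0.719, 0.0]
force: [0.1, 0.1, 1.1]
grip_width: 0.999
grip_force: 0.0
```

>>> send_rows --targets '[{"offset": [0, 4, 0], "spin": -0.12}, {"offset": [0, 8, 0], "spin": -0.24}, {"offset": [0, 12, 0], "spin": -0.36}, {"offset": [0.1, 16, 0], "spin": -0.48}, {"offset": [0.2, 20, 0], "spin": -0.6}, {"offset": [0.4, 24, 0], "spin": -0.72}, {"offset": [0.5, 28, 0], "spin": -0.84}, {"offset": [0.6, 32, 0], "spin": -0.96}]'

```text
time_s: 6.9
eef_pos: [638.2, 135.1, 149.4]
ee_rot: [0.0, 0.95, 0.314, 0.0]
force: [0.1, -0.9, 0.7]
grip_width: 0.999
grip_force: 0.0
```

>>> send_rows --targets '[{"offset": [0.1, 4, 0], "spin": -0.12}, {"offset": [0.1, 8, 0], "spin": -0.24}, {"offset": [0.1, 9.3, -1], "spin": -0.26}, {"offset": [0.1, 9.3, -3], "spin": -0.26}, {"offset": [0.1, 9.3, -3], "spin": -0.26}]'

```text
time_s: 7.32
eef_pos: [637.6, 227.1, 115.4]
ee_rot: [-0.0, 0.981, 0.192, -0.003]
force: [-0.9, -0.3, -0.8]
grip_width: 1.002
grip_force: 0.0
```

```bash
python3 - <<'E'
from h import *
s,im,d=snap('wrist','w2.png'); print(s['eef_pos'],s['ee_rot'])
E
```

```text
[637.62144132 227.07589093 115.40991288] [-5.52078032e-05  9.81453049e-01  1.91678034e-01 -3.07248167e-03]
```

View pics/w2.png

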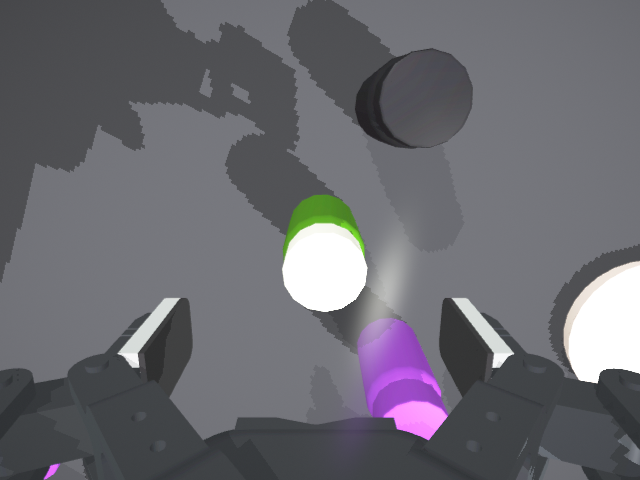

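Wrist view: the green jar's cap is at (324,270) between the fingers. The black jar (425,98) and the purple jar (410,390) are clear of the finger path.

>>> send_rows --targets '[{"offset": [0, 0, -3], "spin": 0}, {"offset": [0, 0, -6], "spin": 0}, {"offset": [0, 0, -9], "spin": 0}, {"offset": [0, 0, -9.5], "spin": 0}, {"offset": [0, 0, -9.5], "spin": 0}, {"offset": [0, 0, -9.5], "spin": 0}]'

```text
time_s: 7.87
eef_pos: [640.7, 225.9, 26.6]
ee_rot: [0.0, 0.982, 0.19, 0.001]
force: [0.8, 0.2, 0.7]
grip_width: 1.0
grip_force: 0.0
```

>>> send_rows --targets '[{"offset": [0, 0, 0], "spin": 0}, {"offset": [0, 0, 0], "spin": 0}, {"offset": [0, 0, 0], "spin": 0}, {"offset": [0, 0, 0], "spin": 0}, {"offset": [0, 0, 0], "spin": 0}, {"offset": [0, 0, 0], "spin": 0}, {"offset": [0, 0, 0], "spin": 0}, {"offset": [0, 0, 0], "spin": 0}]' --grip 0

```text
time_s: 8.53
eef_pos: [640.2, 226.3, 25.7]
ee_rot: [0.0, 0.982, 0.191, 0.001]
force: [-0.9, 0.8, 6.1]
grip_width: 0.476
grip_force: 61.3
```

>>> send_rows --targets '[{"offset": [0, 0, 2], "spin": 0}, {"offset": [0, 0, 5], "spin": 0}, {"offset": [0, 0, 9], "spin": 0}, {"offset": [0, 0, 12.5], "spin": 0}, {"offset": [0, 0, 12.5], "spin": 0}]'

```text
time_s: 8.95
eef_pos: [642.1, 226.8, 157.7]
ee_rot: [0.0, 0.982, 0.191, 0.006]
force: [1.1, -0.2, -1.7]
grip_width: 0.475
grip_force: 60.9
```

>>> send_rows --targets '[{"offset": [0, -2.5, 0], "spin": 0.1}, {"offset": [0, -6, 0], "spin": 0.22}, {"offset": [0, -10, 0], "spin": 0.34}, {"offset": [0, -14, 0], "spin": 0.46}, {"offset": [-0.1, -18, 0], "spin": 0.58}, {"offset": [-0.2, -22, 0], "spin": 0.7}, {"offset": [-0.3, -26, 0], "spin": 0.82}, {"offset": [-0.3, -30, 0], "spin": 0.94}]'

```text
time_s: 9.62
eef_pos: [635.9, -75.6, 149.1]
ee_rot: [-0.0, 0.787, 0.617, -0.0]
force: [1.1, 0.3, -2.6]
grip_width: 0.472
grip_force: 60.8
```

>>> send_rows --targets '[{"offset": [0, -4, 0], "spin": 0.12}, {"offset": [0, -8, 0], "spin": 0.24}, {"offset": [-0.2, -12, 0], "spin": 0.28}, {"offset": [-0.2, -15.5, 0], "spin": 0.28}, {"offset": [-0.2, -17.7, 0], "spin": 0.28}, {"offset": [-0.2, -17.7, 0], "spin": 0.28}, {"offset": [-0.2, -17.7, -3], "spin": 0.28}, {"offset": [-0.2, -17.7, -5], "spin": 0.28}]'

```text
time_s: 10.28
eef_pos: [634.2, -250.7, 97.9]
ee_rot: [-0.0, 0.695, 0.719, 0.0]
force: [-0.3, 0.2, -2.9]
grip_width: 0.473
grip_force: 60.9
```

>>> send_rows --targets '[{"offset": [0, 0, -2], "spin": 0}, {"offset": [0, 0, -4], "spin": 0}, {"offset": [0, 0, -5.7], "spin": 0}, {"offset": [0, 0, -6.5], "spin": 0}, {"offset": [0, 0, -6.9], "spin": 0}, {"offset": [0, 0, -6.9], "spin": 0}, {"offset": [0, 0, -6.9], "spin": 0}]'

```text
time_s: 10.87
eef_pos: [634.8, -250.5, 30.9]
ee_rot: [0.0, 0.695, 0.719, 0.0]
force: [0.2, -0.4, -1.3]
grip_width: 0.475
grip_force: 61.0
```

>>> send_rows --targets '[{"offset": [0, 0, -0.1], "spin": 0}, {"offset": [0, 0, -0.1], "spin": 0}]'

```text
time_s: 11.03
eef_pos: [634.9, -250.7, 30.7]
ee_rot: [0.001, 0.695, 0.719, 0.0]
force: [-2.3, 1.4, 6.9]
grip_width: 0.473
grip_force: 61.7
```

>>> send_rows --targets '[{"offset": [0, 0, 0], "spin": 0}, {"offset": [0, 0, 0], "spin": 0}, {"offset": [0, 0, 0], "spin": 0}, {"offset": [0, 0, 0], "spin": 0}, {"offset": [0, 0, 2], "spin": 0}, {"offset": [0, 0, 5], "spin": 0}, {"offset": [0, 0, 9], "spin": 0}, {"offset": [0, 0, 12], "spin": 0}]' --grip 1

```text
time_s: 11.7
eef_pos: [634.7, -251.0, 152.1]
ee_rot: [0.001, 0.695, 0.719, 0.0]
force: [0.3, 0.2, 0.8]
grip_width: 1.0
grip_force: 0.0
```

>>> send_rows --targets '[{"offset": [-2, -3, 0], "spin": -0.1}, {"offset": [-4, -6.5, 0], "spin": -0.2}, {"offset": [-6.5, -10, 0], "spin": -0.3}, {"offset": [-8.5, -13.5, 0], "spin": -0.4}, {"offset": [-9.8, -15.5, 0], "spin": -0.445}, {"offset": [-9.8, -15.5, -3], "spin": -0.445}, {"offset": [-9.8, -15.5, -5], "spin": -0.445}, {"offset": [-9.8, -15.5, -5], "spin": -0.445}]'

```text
time_s: 12.37
eef_pos: [534.6, -404.8, 94.7]
ee_rot: [-0.004, 0.837, 0.547, -0.001]
force: [-0.1, 0.5, 0.3]
grip_width: 1.001
grip_force: 0.0
```

```bash
python3 - <<'E'
from h import *
s,im,d=snap('wrist'); print(s['eef_pos'],s['ee_rot'])
s,im2,d2=snap('top'); P=cloud('top',d2)
w=np.hstack([cv2.resize(im,(400,300)),cv2.resize(im2[150:300,330:530],(400,300))])
cv2.imwrite('pics/w3.png',cv2.cvtColor(w,cv2.COLOR_RGB2BGR))
m=(P[...,2]>82)&(P[...,2]<95)&(P[...,0]>580)&(P[...,0]<690)&(P[...,1]<-150)&(P[...,1]>-290)
for t in (P[...,1]>-218.5,P[...,1]<-218.5): Q=P[m&t]; print(len(Q),Q.mean(0).round(1))
E
```

```text
[ 534.60606987 -404.81384633   94.65425096] [-3.85561114e-03  8.37062111e-01  5.47093923e-01 -6.28874402e-04]
210 [ 631.7 -184.9   89.1]
211 [ 633.9 -247.5   89. ]
```

View pics/w3.png

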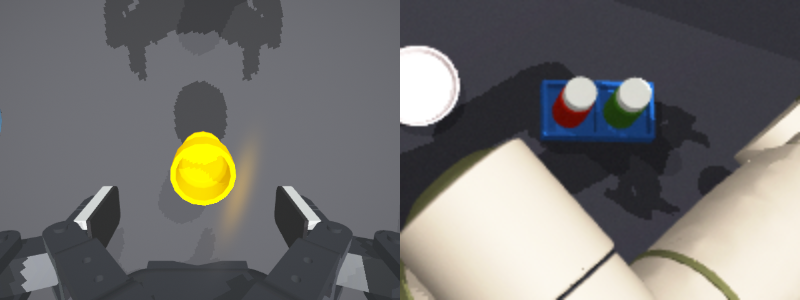

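Both jars stand upright in the blue rack, with tops at z≈89. The yellow cup is centred between the fingers at (203,170).

>>> send_rows --targets '[{"offset": [0, 0, -3], "spin": 0}, {"offset": [0, 0, -6], "spin": 0}, {"offset": [0, 0, -7.2], "spin": 0}, {"offset": [0, 0, -7.2], "spin": 0}, {"offset": [0, 0, -7.2], "spin": 0}]'

```text
time_s: 12.88
eef_pos: [537.2, -406.2, 28.9]
ee_rot: [0.001, 0.837, 0.548, 0.0]
force: [0.0, 0.3, 1.2]
grip_width: 1.003
grip_force: 0.0
```

>>> send_rows --targets '[{"offset": [0, 0, 0], "spin": 0}, {"offset": [0, 0, 0], "spin": 0}, {"offset": [0, 0, 0], "spin": 0}, {"offset": [0, 0, 0], "spin": 0}, {"offset": [0, 0, 0], "spin": 0}, {"offset": [0, 0, 0], "spin": 0}, {"offset": [0, 0, 0], "spin": 0}]' --grip 0 --squeeze 40

```text
time_s: 13.47
eef_pos: [536.9, -406.3, 28.8]
ee_rot: [0.001, 0.837, 0.548, 0.0]
force: [-0.8, 0.6, 6.9]
grip_width: 0.54
grip_force: 40.6
```

>>> send_rows --targets '[{"offset": [0, 0, 2], "spin": 0}, {"offset": [0, 0, 5], "spin": 0}, {"offset": [0, 0, 9], "spin": 0}, {"offset": [0, 0, 12], "spin": 0}, {"offset": [0, 0, 12], "spin": 0}]'

```text
time_s: 13.88
eef_pos: [538.3, -407.6, 155.1]
ee_rot: [0.006, 0.837, 0.548, 0.001]
force: [0.3, -1.0, 0.7]
grip_width: 0.542
grip_force: 41.4
```

>>> send_rows --targets '[{"offset": [-0.8, 2.5, 0], "spin": 0}, {"offset": [-2, 6.5, 0], "spin": 0}, {"offset": [-3.2, 10.5, 0], "spin": 0}, {"offset": [-4.4, 14.3, 0], "spin": 0}, {"offset": [-5.6, 18, 0], "spin": 0}, {"offset": [-6.8, 22, 0], "spin": 0}, {"offset": [-7.8, 25.2, 0], "spin": 0}, {"offset": [-7.8, 25.2, -2], "spin": 0}]'

```text
time_s: 14.55
eef_pos: [458.1, -149.8, 129.7]
ee_rot: [0.002, 0.836, 0.549, 0.001]
force: [1.0, -2.3, 0.2]
grip_width: 0.544
grip_force: 41.6
```

>>> send_rows --targets '[{"offset": [0, 0, -3], "spin": 0}, {"offset": [0, 0, -6], "spin": 0}, {"offset": [0, 0, -8], "spin": 0}, {"offset": [0, 0, -9], "spin": 0}, {"offset": [0, 0, -9.4], "spin": 0}, {"offset": [0, 0, -9.4], "spin": 0}, {"offset": [0, 0, -9.4], "spin": 0}]'

```text
time_s: 15.13
eef_pos: [458.9, -154.1, 34.1]
ee_rot: [0.001, 0.837, 0.548, 0.0]
force: [-0.0, -0.5, -0.4]
grip_width: 0.538
grip_force: 41.1
```

>>> send_rows --targets '[{"offset": [0, 0, -0.1], "spin": 0}, {"offset": [0, 0, -0.1], "spin": 0}]'

```text
time_s: 15.3
eef_pos: [459.0, -154.2, 33.4]
ee_rot: [0.001, 0.837, 0.548, 0.0]
force: [-2.2, 0.8, 9.3]
grip_width: 0.545
grip_force: 42.0
```

>>> send_rows --targets '[{"offset": [0, 0, 0], "spin": 0}, {"offset": [0, 0, 0], "spin": 0}, {"offset": [0, 0, 0], "spin": 0}, {"offset": [0, 0, 0], "spin": 0}, {"offset": [0, 0, 2], "spin": 0}, {"offset": [0, 0, 5], "spin": 0}, {"offset": [0, 0, 9], "spin": 0}, {"offset": [0, 0, 12], "spin": 0}]' --grip 1

```text
time_s: 15.97
eef_pos: [458.6, -153.9, 154.8]
ee_rot: [0.001, 0.837, 0.548, 0.0]
force: [1.2, -0.2, 0.1]
grip_width: 1.001
grip_force: 0.0
```

>>> send_rows --targets '[{"offset": [-0.7, 4, 0], "spin": 0}, {"offset": [-1.4, 8, 0], "spin": 0}, {"offset": [-2.1, 12, 0], "spin": 0}, {"offset": [-2.8, 16, 0], "spin": 0}, {"offset": [-3.5, 20, 0], "spin": 0}, {"offset": [-4.2, 24, 0], "spin": 0}, {"offset": [-4.9, 28, 0], "spin": 0}, {"offset": [-5.6, 32, 0], "spin": 0}]'

```text
time_s: 16.63
eef_pos: [401.7, 168.0, 152.5]
ee_rot: [0.0, 0.837, 0.547, 0.0]
force: [1.4, -0.4, -0.5]
grip_width: 1.0
grip_force: 0.0
```

>>> send_rows --targets '[{"offset": [-0.7, 4, 0], "spin": 0}, {"offset": [-1.6, 8, 0], "spin": 0}, {"offset": [-1.6, 9.6, 0], "spin": 0}, {"offset": [-1.6, 9.6, -3], "spin": 0}, {"offset": [-1.6, 9.6, -5], "spin": 0}, {"offset": [-1.6, 9.6, -5], "spin": 0}]'

```text
time_s: 17.13
eef_pos: [384.4, 261.8, 99.1]
ee_rot: [-0.001, 0.837, 0.548, -0.003]
force: [-0.7, -1.3, -0.6]
grip_width: 1.001
grip_force: 0.0
```

```bash
python3 - <<'E'
from h import *
s,im,d=snap('wrist'); print(s['eef_pos'],s['ee_rot'])
s,im2,d2=snap('top'); 
w=np.hstack([cv2.resize(im,(400,300)),cv2.resize(im2[170:320,320:520],(400,300))])
cv2.imwrite('pics/w4.png',cv2.cvtColor(w,cv2.COLOR_RGB2BGR))
E
```

```text
[384.39332673 261.78078415  99.14538018] [-7.54132822e-04  8.36554578e-01  5.47873870e-01 -3.17693653e-03]
```

View pics/w4.png

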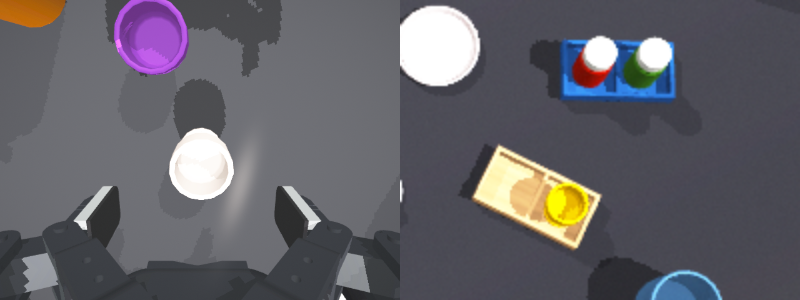

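The yellow cup stands in its oak compartment (right half, 567,205). The white cup is centred at (201,165), and the purple one at (150,38) is clear.

>>> send_rows --targets '[{"offset": [0, 0, -3], "spin": 0}, {"offset": [0, 0, -6], "spin": 0}, {"offset": [0, 0, -7.5], "spin": 0}, {"offset": [0, 0, -7.5], "spin": 0}, {"offset": [0, 0, -7.5], "spin": 0}]'

```text
time_s: 17.65
eef_pos: [387.3, 262.2, 28.5]
ee_rot: [0.0, 0.837, 0.547, 0.001]
force: [0.2, -0.5, 0.5]
grip_width: 1.002
grip_force: 0.0
```

>>> send_rows --targets '[{"offset": [0, 0, 0], "spin": 0}, {"offset": [0, 0, 0], "spin": 0}, {"offset": [0, 0, 0], "spin": 0}, {"offset": [0, 0, 0], "spin": 0}, {"offset": [0, 0, 0], "spin": 0}, {"offset": [0, 0, 0], "spin": 0}, {"offset": [0, 0, 0], "spin": 0}]' --grip 0

```text
time_s: 18.23
eef_pos: [387.2, 262.5, 28.6]
ee_rot: [0.0, 0.837, 0.548, 0.001]
force: [-1.2, -1.1, 9.2]
grip_width: 0.553
grip_force: 39.7
```

>>> send_rows --targets '[{"offset": [0, 0, 2], "spin": 0}, {"offset": [0, 0, 5], "spin": 0}, {"offset": [0, 0, 9], "spin": 0}, {"offset": [0, 0, 12], "spin": 0}, {"offset": [0, 0, 12], "spin": 0}]'

```text
time_s: 18.65
eef_pos: [388.9, 263.2, 153.3]
ee_rot: [0.001, 0.837, 0.548, 0.005]
force: [0.9, -0.0, -0.1]
grip_width: 0.552
grip_force: 41.5
```

>>> send_rows --targets '[{"offset": [0.7, -2.5, 0], "spin": 0}, {"offset": [1.7, -6.3, 0], "spin": 0}, {"offset": [2.8, -10.2, 0], "spin": 0}, {"offset": [3.9, -14, 0], "spin": 0}, {"offset": [5, -18, 0], "spin": 0}, {"offset": [6, -22, 0], "spin": 0}, {"offset": [7.1, -26, 0], "spin": 0}, {"offset": [8.2, -30, 0], "spin": 0}]'

```text
time_s: 19.32
eef_pos: [468.3, -39.9, 147.2]
ee_rot: [-0.0, 0.837, 0.547, -0.0]
force: [1.0, 0.5, 0.9]
grip_width: 0.549
grip_force: 41.5
```

>>> send_rows --targets '[{"offset": [1.1, -3.6, 0], "spin": 0}, {"offset": [1.6, -5.6, 0], "spin": 0}, {"offset": [1.6, -5.6, -3], "spin": 0}, {"offset": [1.6, -5.6, -6.5], "spin": 0}, {"offset": [1.6, -5.6, -9], "spin": 0}, {"offset": [1.6, -5.6, -10.5], "spin": 0}, {"offset": [1.6, -5.6, -11.4], "spin": 0}, {"offset": [1.6, -5.6, -11.4], "spin": 0}]'

```text
time_s: 19.98
eef_pos: [484.0, -93.6, 32.6]
ee_rot: [-0.001, 0.837, 0.548, -0.0]
force: [0.3, 0.7, -0.3]
grip_width: 0.557
grip_force: 41.4
```

>>> send_rows --targets '[{"offset": [0, 0, -0.1], "spin": 0}, {"offset": [0, 0, -0.1], "spin": 0}]'

```text
time_s: 20.15
eef_pos: [484.6, -93.8, 32.4]
ee_rot: [0.0, 0.837, 0.548, 0.0]
force: [0.3, -0.4, -1.0]
grip_width: 0.556
grip_force: 41.4
```

>>> send_rows --targets '[{"offset": [0, 0, 0], "spin": 0}, {"offset": [0, 0, 0], "spin": 0}, {"offset": [0, 0, 0], "spin": 0}, {"offset": [0, 0, 0], "spin": 0}, {"offset": [0, 0, 2], "spin": 0}, {"offset": [0, 0, 5], "spin": 0}, {"offset": [0, 0, 9], "spin": 0}, {"offset": [0, 0, 12], "spin": 0}]' --grip 1

```text
time_s: 20.82
eef_pos: [484.7, -93.9, 154.9]
ee_rot: [0.001, 0.837, 0.548, 0.0]
force: [0.1, -0.5, -0.7]
grip_width: 0.998
grip_force: 0.0
```

>>> send_rows --targets '[{"offset": [-0.3, 4, 0], "spin": 0}, {"offset": [-0.6, 8, 0], "spin": 0}, {"offset": [-1, 12, 0], "spin": 0}, {"offset": [-1.4, 16.4, 0], "spin": 0}, {"offset": [-1.4, 16.4, -2], "spin": 0}, {"offset": [-1.4, 16.4, -5], "spin": 0}, {"offset": [-1.4, 16.4, -7], "spin": 0}, {"offset": [-1.4, 16.4, -7], "spin": 0}]' --grip 0.6

```text
time_s: 21.48
eef_pos: [468.3, 70.6, 79.2]
ee_rot: [-0.002, 0.837, 0.548, -0.003]
force: [-0.2, -0.1, -0.4]
grip_width: 0.602
grip_force: 0.0
```

```bash
python3 - <<'E'
from h import *
s,im,d=snap('wrist'); print(s['eef_pos'],s['ee_rot'])
s,im2,d2=snap('top'); 
w=np.hstack([cv2.resize(im,(400,300)),cv2.resize(im2[170:320,280:480],(400,300))])
cv2.imwrite('pics/w5.png',cv2.cvtColor(w,cv2.COLOR_RGB2BGR))
E
```

```text
[468.33338316  70.61713989  79.20338129] [-0.00202673  0.83663176  0.54775622 -0.00251275]
```

View pics/w5.png

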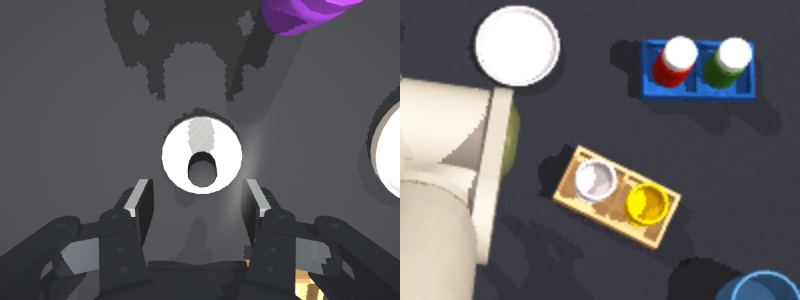

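Both cups are seated in the oak rack (595,178 and 645,205). The plug knob at (203,170) is centred between the fingers.

>>> send_rows --targets '[{"offset": [0, 0, -3], "spin": 0}, {"offset": [0, 0, -5.5], "spin": 0}, {"offset": [0, 0, -6.7], "spin": 0}, {"offset": [0, 0, -6.7], "spin": 0}, {"offset": [0, 0, -6.7], "spin": 0}]'

```text
time_s: 22.0
eef_pos: [471.4, 69.9, 16.5]
ee_rot: [0.001, 0.837, 0.547, 0.001]
force: [-1.3, 0.1, 0.1]
grip_width: 0.595
grip_force: 0.0
```

>>> send_rows --targets '[{"offset": [0, 0, 0], "spin": 0}, {"offset": [0, 0, 0], "spin": 0}, {"offset": [0, 0, 0], "spin": 0}, {"offset": [0, 0, 0], "spin": 0}, {"offset": [0, 0, 0], "spin": 0}, {"offset": [0, 0, 0], "spin": 0}, {"offset": [0, 0, 0], "spin": 0}]' --grip 0 --squeeze 60

```text
time_s: 22.58
eef_pos: [471.3, 70.1, 16.8]
ee_rot: [0.001, 0.837, 0.548, 0.001]
force: [-2.1, -0.2, 9.3]
grip_width: 0.236
grip_force: 58.5
```

>>> send_rows --targets '[{"offset": [0, 0, 2], "spin": 0}, {"offset": [0, 0, 5], "spin": 0}, {"offset": [0, 0, 8], "spin": 0}, {"offset": [1.5, -0.5, 8], "spin": 0}, {"offset": [4.5, -1.6, 8], "spin": 0}, {"offset": [8, -2.9, 8], "spin": 0}, {"offset": [11.5, -4.2, 8], "spin": 0}, {"offset": [15, -5.5, 8], "spin": 0}]'

```text
time_s: 23.25
eef_pos: [621.9, 14.6, 96.1]
ee_rot: [0.0, 0.837, 0.548, 0.0]
force: [-0.2, -0.2, -1.3]
grip_width: 0.238
grip_force: 59.1
```

>>> send_rows --targets '[{"offset": [2.5, -0.9, 0], "spin": 0}, {"offset": [3.5, -1.3, 0], "spin": 0}, {"offset": [3.5, -1.3, -2], "spin": 0}, {"offset": [3.5, -1.3, -4.5], "spin": 0}, {"offset": [3.5, -1.3, -6.5], "spin": 0}, {"offset": [3.5, -1.3, -7.2], "spin": 0}, {"offset": [3.5, -1.3, -7.4], "spin": 0}, {"offset": [3.5, -1.3, -7.4], "spin": 0}]'

```text
time_s: 23.92
eef_pos: [655.6, 2.2, 22.2]
ee_rot: [0.0, 0.837, 0.548, 0.0]
force: [-0.6, 0.1, -0.6]
grip_width: 0.237
grip_force: 59.2
```

>>> send_rows --targets '[{"offset": [0, 0, -0.1], "spin": 0}, {"offset": [0, 0, -0.1], "spin": 0}]'

```text
time_s: 24.08
eef_pos: [656.0, 2.2, 21.9]
ee_rot: [0.001, 0.837, 0.548, 0.001]
force: [-2.4, 1.1, 4.6]
grip_width: 0.24
grip_force: 59.8
```

>>> send_rows --targets '[{"offset": [0, 0, 0], "spin": 0}, {"offset": [0, 0, 0], "spin": 0}, {"offset": [0, 0, 0], "spin": 0}, {"offset": [0, 0, 2], "spin": 0}, {"offset": [0, 0, 5], "spin": 0}, {"offset": [0, 0, 9], "spin": 0}, {"offset": [0, 0, 12], "spin": 0}, {"offset": [-4, 0, 15], "spin": 0}]' --grip 0.6

```text
time_s: 24.75
eef_pos: [625.4, 1.6, 167.6]
ee_rot: [0.002, 0.837, 0.547, 0.002]
force: [-0.2, -0.0, 0.2]
grip_width: 0.595
grip_force: 0.0
```

>>> send_rows --targets '[{"offset": [-4, 3, 2], "spin": 0}, {"offset": [-8, 6, 4], "spin": 0}, {"offset": [-12, 9, 6], "spin": 0}, {"offset": [-16, 12, 8], "spin": 0}, {"offset": [-20, 15, 8], "spin": 0}, {"offset": [-24, 18, 8], "spin": 0}, {"offset": [-24, 18, 8], "spin": 0}, {"offset": [-24, 18, 8], "spin": 0}]'

```text
time_s: 25.42
eef_pos: [379.2, 183.9, 246.1]
ee_rot: [-0.0, 0.836, 0.548, 0.001]
force: [0.5, -0.4, 0.3]
grip_width: 0.599
grip_force: 0.0
```

```bash
python3 - <<'E'
from h import *
s,im,d=snap('top'); P=cloud('top',d); print(s['time_s'],s['eef_pos'])
def loc(n,x,y,r,a,b):
    m=(np.hypot(P[...,0]-x,P[...,1]-y)<r)&(P[...,2]>a)&(P[...,2]<b); Q=P[m]
    print(n,len(Q),((Q.min(0)+Q.max(0))/2).round(1),np.median(Q[:,2]).round(1)) if len(Q) else print(n,0)
loc('red',632.5,-186,30,80,95);loc('green',634.7,-251,30,80,95);loc('ew',484.5,-94,32,60,75);loc('ey',458.5,-153,32,60,75);loc('knob',655,2,30,45,60);loc('disc',655,2,40,11,16);loc('mug',343.5,-282.5,50,82,100)
snapc=im[150:350,290:520]; s,i2,_=snap('scene'); w=np.hstack([cv2.resize(snapc,(400,348)),cv2.resize(i2[180:380,130:400],(400,348))])
cv2.imwrite('pics/end.png',cv2.cvtColor(w,cv2.COLOR_RGB2BGR))
E
```

```text
25.4167 [379.16068071 183.89181963 246.11710796]
red 212 [ 632.9 -185.5   87.4] 89.5
green 219 [ 634.8 -248.2   87.5] 89.5
ew 120 [483.6 -92.9  66.7] 66.1
ey 121 [ 459.  -153.    66.9] 66.0
knob 65 [654.3   1.9  52. ] 52.5
disc 348 [654.1   3.1  13.5] 13.1
mug 246 [ 346.6 -282.    88.9] 89.2
```

View pics/end.png

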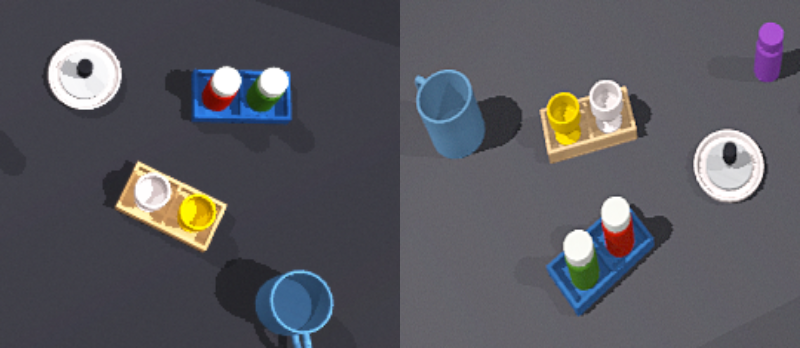

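The jars (tops at 89.5), the cups (66) and the plug (knob top at 52.5, about 1 mm off centre) all sit flat and upright in place. The mug hasn't moved, and the robot is clear of everything.

```bash
python3 -c "
from rig import ctrl
print(ctrl.finish_job())"
```

```text
the job is handed in; nothing more can be done
None
```

I handed the job in at about 25 s. Both jars stand in the blue rack, both egg cups in the oak rack and the plug in the middle of the dish, knob up. The mug stayed put and nothing went near the soap dispenser; the hand-in returned no verdict.

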